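Widen the plate rack by one button hole and stand the board in it

TASK

The thick birch chopping board does not fit the tight end slot of the steel plate rack. Squeeze in the spring button on the rack's tube and slide the rack's end half out to the next hole, until the button pops right out through it; do it with feeling and never drag or shove the end half hard against the locked button. Then set the board gently down upright in the widened slot, resting down on both rails and about centred on them, let go, and leave everything else on the shelf as it is.

Things in the scene. Friction and masses are not known exactly. Their poses are not given: they have to be found in the camera images.
- rack: Plate rack of bare square steel tube, fixed. Two rails along its y, 100 mm apart (x = -50 and 50 mm), centres 35 mm up. The fixed half: inner rails 18 mm square, tops 44 mm up, 3 wire hoops (5 mm wire, 105 mm wide in x, tops 107 mm up) at y = -56, -28, 0; a plate parked between the first two (top 160 mm up). Origin: on the shelf, midway between the rails, under the last fixed hoop; z up.
- end_half (a joint): How far the end half is pulled out along the rack's +y, m; 0 = at the hole where the button sits at the start. It is two sleeves (22 mm square tube, 2 mm wall, 145 mm long, tops 46 mm up) that slide stiffly (4 N) over the inner rails, joined by a hoop at the slot and a cross tube 127 mm farther out. It can slide to 75 mm.
- snap (a joint): How far the spring button is pressed in, m: 0 = fully out, 6 mm proud of the sleeve's face, locking it with under 1 mm play; 0.006 = flush; 0.008 = under the wall. Spring 3 N at 0, 6 N flush. 12 mm pin with round dome, held in the inner rail. Squeezed flush, its dome ducks under the wall when the sleeve is pulled with 10 to 18 N. More than 20 N from the sleeve bends it.
- button_tip (a point): Tip of the button's dome, pointing along the rack's +x out of the +x sleeve's +x face, 35 mm above the shelf, 90 mm outward (+y) of the end hoop at the start; it stays at y = 103 mm in the rack's frame. The sleeve's back face lies 28 mm behind the tip when the button is out. 60 mm or more is free on both sides for fingers.
- last_hoop (a point): Middle of the last fixed hoop's plane, at the level of the inner rails' tops (44 mm above the shelf), midway between the rails, axes as the rack's: one side of the end slot.
- end_hoop (a point): The same point on the end half's hoop: other side of the end slot. At the start the hoops are 13 mm apart (8 mm clear between wires). The +x sleeve has three 14 mm round holes in its +x face, the outermost holding the button at the start, the others nearer this hoop; their spacing is not measured, somewhere from 20 to 40 mm. The next hole reaches the button as the end half is pulled out.
- board: Thick birch chopping board with a shallow groove round both faces, standing by itself on its long edge: 160 mm wide (x), 32 mm thick (y), 130 mm high (z), about 0.42 kg. Origin: centre of its underside. In the rack it stands with its thickness along the rack's y.
- dial: Bystander: puzzle dial, 120 mm square white plastic base, 53 mm high with knob; origin at its underside.
- mirror: Bystander: round steel table mirror, 205 mm high, 150 mm disc, on a 110 mm foot; origin at its underside.
- bead_bar: Bystander: orange acrylic bead bar, 180 mm long (y), 45 mm deep, 55 mm high; origin at its underside.
- block_cube: Bystander: birch cube, 40 mm; origin at its underside.
- block_brick: Bystander: birch brick 80 x 40 x 40 mm; origin at its underside.
- block_round: Bystander: upright birch cylinder, 40 mm across, 60 mm high; origin at its underside.
- canister: Bystander: empty glass canister with hinged lid, 100 mm across, 142 mm high; origin at its underside.
Not all that is in view belongs to the job. Of the things that look like the board, the middle-sized one is meant.

How it is judged:
On the way, in this order (a step that is already met when the one before it is completed fails the run):
1. the spring button is squeezed in, about flush, in its first hole (value of joint snap above 0.0045 m and value of joint end_half below 0.008 m), for 0.05 s.
2. the end half is at the next hole with the button right out through it, the board not yet in the rack (value of joint snap below 0.0015 m and value of joint end_half between 0.01 and 0.045 m and horizontal distance between board and last_hoop above 0.06 m), for 0.2 s.
At the end, for the whole second after the job is handed in: End half at the next hole (10 to 45 mm out), button there within 1.5 mm of fully out; the board stands released and at rest in the end slot between the two hoops, within 15 degrees of upright and 17 of square, underside -6 to 8 mm from the rail tops, within 30 mm of midway between the rails (value of joint snap below 0.0015 m and value of joint end_half between 0.01 and 0.045 m and y of board in the frame of last_hoop above 0.012 m and y of board in the frame of end_hoop below -0.012 m and x of board in the frame of last_hoop between -0.03 and 0.03 m and z of board in the frame of last_hoop between -0.006 and 0.008 m and angle between board's own z axis and vertical below 0.26 rad and angle between the y axis of board and the y axis of rack, either way round below 0.3 rad and linear speed of board below 0.02 m/s and contact force between the fingers and board below 0.2 N); the robot touches nothing.
It fails at once if the sleeve is forced against the button with more than 20 N, which bends it (contact force between snap and end_half above 20 N).
It fails at once if the end half is slid past the next hole (value of joint end_half above 0.046 m).
It fails at once if the board is dropped or banged on the rack (more than 60 N) (contact force between board and rack above 60 N).
It fails at once if a bystander is moved by more than 20 mm (distance of any of dial, mirror, bead_bar, block_cube, block_brick, block_round, canister from where it was at the start of the episode above 0.02 m).
It also fails if it takes over 61 s, if anything falls off the work surface, if the arm or the gripper's body presses on something with over 40 N, if the wrist force passes 120 N, or if a joint passes its speed limit or range.

ROBOT

A 6-joint arm with a two-finger parallel gripper is mounted at the origin on the work surface. World frame = base frame: x ahead of the robot, y to its left, z up, the work surface at z = 0. Lengths are in m, angles in rad, forces in N, time in s.
With the tool pointing down it reaches from about 0.3 to 0.775 m from the base axis. Payload 14.6 kg.
Tool frame: the origin (TCP) lies on the front face of the gripper's body, between the roots of the fingers; the fingertips stand 73 mm ahead of it and the grasp point (between the pads) lies 54 mm ahead of it; z points along the fingers, y is the line along which they close (so a half turn about z gives the same grasp; the last joint's range is limited). The gripper opens to 85 mm and grips with 20 to 120 N. Pads are 22 mm wide; open, the fingers measure 114 mm over their backs; the gripper's body (76 mm by 85 mm) begins 54 mm behind the grasp point. The pads swing forward as they close: fully open they stand 13 mm farther back than shut.
Start: joints at [-1.386, 0.3, 1.521, -0, 1.321, -0.067], TCP at [0.137, -0.533, 0.304] pointing down, gripper open.
Joint ranges: [-3.03, 3.03], [-0.79, 2.21], [0.23, 2.52], [-1.04, 4.18], [0, 3.07], [-2.55, 2.55]. Speed limits (rad/s): [2.22, 2.22, 2.57, 3.14, 3.14, 3.14].

INTERFACE

Orientations are given as a rotation vector (axis times angle).
In Python, from bench import manip gives the robot as it stands. Calls block until the motion is done:
- manip.movep(position, orientation): joint-space move of the TCP to a pose.
- manip.line_to(position, rotation=None, max_speed=0.15, f_stop=None): straight line of the TCP; rotation=None keeps the orientation; max_speed is the mean speed in m/s. With f_stop (N) it stops when the force on the tool has changed by that much, and returns True; else False.
- manip.move_j(angles): joint-space move.
- manip.set_gripper(opening, force=None): opening from 0.0 (shut) to 1.0 (fully open); force is the grip in N (None keeps the last); returns when the fingers have stopped.
- manip.wait(seconds).
- manip.inverse_kinematics(position, orientation): joint angles nearest the present ones, or None.
- manip.grab_frame(name): name is "scene" or "top" or "wrist"; returns (picture, depth): 384x512x3 uint8, blue, green, red; 384x512 float32, m along the optical axis (not along the pixel's ray), 0 where there is no reading.
- manip.calibration(name): a dict with "fx", "fy", "cx", "cy" (pixels), "R" (3x3) and "t" (3): a world point X has camera coordinates R X + t. Camera axes: x right, y down, z forward; pixel columns grow to the right and rows downward; lengths in m; the calibration is good to about 2 mm. A picture is of the moment at which its call begins: read the wrist's pose just before it. calibration takes no time and is no camera call; for the wrist camera it gives the pose at the moment of the call.
A pose or a line that the arm cannot do raises manip.Unreachable and nothing moves.
- manip.close_job(): hands the job in; it is judged then, once.
Readings, each from a call of its own:
- manip.get_time_s(): time.
- manip.get_joints(): joint angles.
- manip.get_qvel(): joint speeds.
- manip.get_joint_torque(): joint torques, N m.
- manip.get_eef_pos(): TCP position.
- manip.get_ee_rot(): TCP orientation.
- manip.get_wrist_force(): force on the tool from outside, world axes, zero at the start.
- manip.get_torque(): the same for the moment, N m.
- manip.get_finger_gap(): opening from 0.0 (shut) to 1.0 (fully open).
- manip.get_finger_force(): force on a finger pad.
Only numpy, scipy, OpenCV 4.12 (cv2) and the standard library are available. Lean on these libraries where they do the work, as an engineer would, in place of code of your own. Each camera call takes 0.05 s, during which the arm holds its last target. There are 200 camera calls.

## Working session

There is one attempt and no reset: what is moved stays moved. The work goes in short steps, each a Python script; the robot and the scene stay as the last script left them, time stands still between calls to the robot, and variables do not carry over. Pictures are saved under pics/ and viewed, at most 10 in all, crops included, and the job is handed in when it is done.

```bash
mkdir -p pics; ls; python3 - <<'E'
from bench import manip
import cv2,numpy as np
for n in ("scene","top"):
    p,d=manip.grab_frame(n); cv2.imwrite(f"pics/{n}0.png",p); np.save(f"{n}0.npy",d)
    c=manip.calibration(n); print(n,{k:np.round(v,3).tolist() for k,v in c.items()})
print(manip.get_time_s(), manip.get_ee_rot(), manip.get_wrist_force())
E
```

```text
pics
scene {'fx': 407.883, 'fy': 407.883, 'cx': 255.865, 'cy': 189.867, 'R': [[-0.362, 0.932, 0.015], [0.715, 0.288, -0.637], [-0.597, -0.22, -0.771]], 't': [0.204, -0.36, 1.442]}
top {'fx': 485.869, 'fy': 485.869, 'cx': 256.12, 'cy': 188.732, 'R': [[-0.027, -1.0, -0.004], [-0.996, 0.027, -0.09], [0.09, 0.002, -0.996]], 't': [-0.012, 0.552, 1.52]}
0.1 [-3.11573163e+00 -3.94365399e-01  1.00937645e-04] [ 0.28367161 -0.30925314 -0.49239931]
```

```bash
python3 - <<'E'
import cv2,numpy as np
a=cv2.imread("pics/scene0.png");b=cv2.imread("pics/top0.png")
cv2.imwrite("pics/s1.png",cv2.resize(a,(800,600),interpolation=cv2.INTER_CUBIC));cv2.imwrite("pics/t1.png",cv2.resize(b,(800,600),interpolation=cv2.INTER_CUBIC))
E
```

```text
(no output)
```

View pics/s1.png

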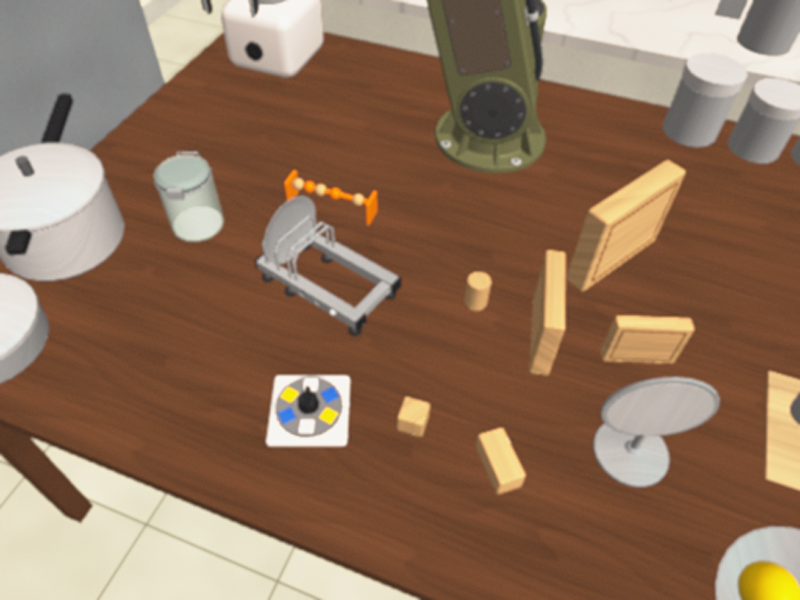

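View pics/t1.png

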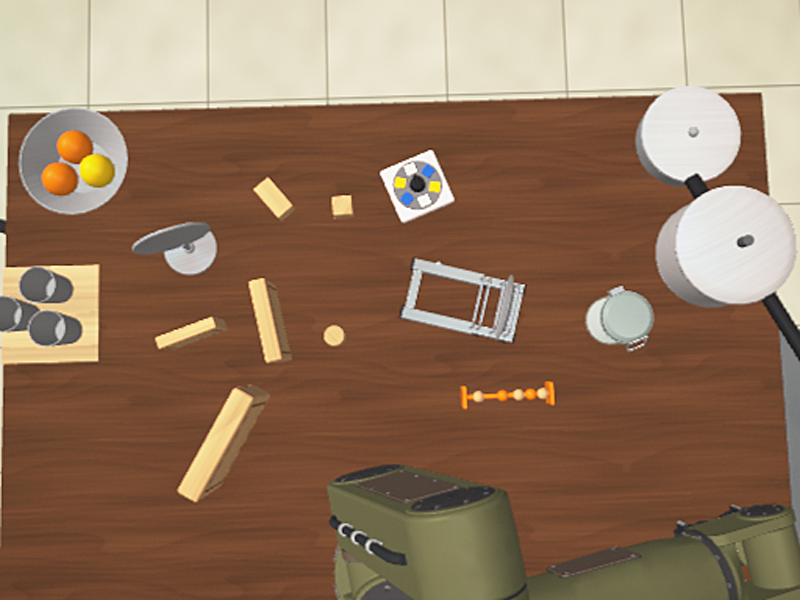

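The scene picture shows the rack with its parked plate (scene 330,265) and the button side facing the dial (332,312). In the top view the button is at about (438,262).

Three things could be taken for the board, by top-view pixel: a small one at (190,333), one at (268,320) and a large one at (222,443). The flat board with pots at (50,315) is not a candidate. By description I choose (268,320), and I'll check its measured sizes.

```bash
cat > h.py <<'E'
from bench import manip
import cv2,numpy as np
from scipy.spatial.transform import Rotation as Ro
def pts(d,c):
    v,u=np.mgrid[:d.shape[0],:d.shape[1]]
    X=np.stack([(u-c["cx"])/c["fx"]*d,(v-c["cy"])/c["fy"]*d,d],-1)
    W=(X-c["t"])@np.asarray(c["R"])
    W[d<=0]=np.nan
    return W
def ray(uv,c,z):
    R=np.asarray(c["R"]);o=-R.T@c["t"]
    w=R.T@np.array([(uv[0]-c["cx"])/c["fx"],(uv[1]-c["cy"])/c["fy"],1])
    return o+w*(z-o[2])/w[2]
def down(yaw): # tool z down, tool y along world direction yaw
    y=np.array([np.cos(yaw),np.sin(yaw),0]);z=np.array([0,0,-1.]);x=np.cross(y,z)
    return Ro.from_matrix(np.stack([x,y,z],1)).as_rotvec()
E
python3 - <<'E'
from h import *
c=manip.calibration("top"); d=np.load("top0.npy"); im=cv2.imread("pics/top0.png"); W=pts(d,c)
hsv=cv2.cvtColor(im,cv2.COLOR_BGR2HSV)
print("birch hsv",hsv[205,172],"table z",W[250,260])
m=((hsv[...,0]>12)&(hsv[...,0]<24)&(hsv[...,1]>60)&(hsv[...,2]>140)).astype(np.uint8)
n,l,s,_=cv2.connectedComponentsWithStats(m)
for i in range(1,n):
    if s[i,4]<60 or s[i,1]<90: continue
    P=W[l==i]; zt=np.nanpercentile(P[:,2],90)
    q=P[np.abs(P[:,2]-zt)<.012]
    r=cv2.minAreaRect((q[:,:2]*1000).astype(np.float32))
    print(s[i],"z",round(zt,3),"rect mm",np.round(r[0],1),np.round(r[1],1),round(r[2],1))
# rack
R=W[155:225,250:340]; z=R[...,2]
for lo,hi in((.03,.06),(.095,.12),(.14,.17)):
    k=(z>lo)&(z<hi); r=cv2.minAreaRect((R[k][:,:2]*1000).astype(np.float32)); print(lo,k.sum(),np.round(r[0],1),np.round(r[1],1),r[2],np.nanmedian(z[k]))
E
```

```text
birch hsv [ 21 107 242] table z [ 0.35722772 -0.03364513 -0.00367561]
[ 27 105  22  20 345] z 0.087 rect mm [803.7 651.8] [53.4 51.7] 89.8
[162 113  25  27 291] z 0.044 rect mm [759.5 227.9] [80.  38.7] 39.7
[212 125  14  14 162] z 0.044 rect mm [739.   86.9] [38.6 39.7] 89.4
[   0  169   64   65 2177] z 0.01 rect mm [534.6 695.9] [204.2 202.9] 89.6
[159 178  22  55 586] z 0.133 rect mm [503.6 230.9] [159.9  31.7] 11.6
[ 99 203  39  21 259] z 0.099 rect mm [485.1 390.8] [ 25.  118.8] 18.6
[207 208  14  14 148] z 0.064 rect mm [473.9 105.7] [37.3 37.3] 88.5
[295 244  60  17 322] z 0.055 rect mm [ 346.1 -233.7] [ 40.3 178.5] 0.5
[ 113  248   49   74 1139] z 0.177 rect mm [276.6 315.1] [ 43.2 213.5] 60.6
0.03 1234 [ 539.8 -152.7] [235.2 127.6] 75.2630386352539 0.044996720928451625
0.095 218 [ 520.7 -210. ] [ 74.2 127.1] 74.9549560546875 0.10595998137324025
0.14 53 [ 516.4 -230.3] [ 9.5 90.9] 75.38099670410156 0.14811131419122328
```

The chosen board measures 160 × 32 mm with its top at 0.133 m, so it is the middle one (the others are about 119 and 213 mm wide). Next I hover over the button and take a close look with the wrist camera.

```bash
python3 - <<'E'
from h import *
c=manip.calibration("top"); print("button ray",ray((280.3,167.7),c,.035))
yw=np.radians(-14.74)
p=[.606,-.098,.26]
for y in (yw,yw+np.pi):
    j=manip.inverse_kinematics(p,down(y)); print(j if j is None else np.round(j,2))
y=min((yw,yw+np.pi),key=lambda y:9 if manip.inverse_kinematics(p,down(y)) is None else abs(manip.inverse_kinematics(p,down(y))[5]))
print("yaw",y); manip.movep(p,down(y)); manip.wait(.2)
cw=manip.calibration("wrist"); pic,d=manip.grab_frame("wrist")
np.savez("w1.npz",d=d,**cw); cv2.imwrite("pics/w1.png",pic); print(manip.get_time_s(),manip.get_eef_pos(),manip.get_wrist_force())
print({k:np.round(v,3).tolist() for k,v in cw.items()})
E
```

```text
button ray [ 0.61579188 -0.10507217  0.035     ]
[-0.22  0.48  1.38 -0.    1.28  0.04]
None
yaw -0.25726153174396416
2.6333 [ 0.60591397 -0.09840304  0.26004269] [-0.13095822  0.1287096  -0.3448386 ]
{'fx': 268.268, 'fy': 268.268, 'cx': 252.802, 'cy': 191.311, 'R': [[0.967, -0.255, 0.001], [-0.245, -0.927, 0.285], [-0.072, -0.276, -0.958]], 't': [-0.612, 0.033, 0.354]}
```

View pics/w1.png

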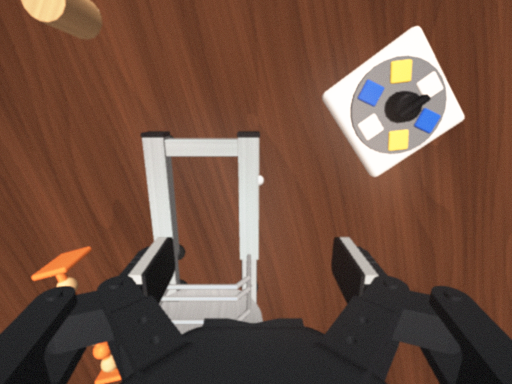

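The wrist view shows the button as a white dot at (262,180) on the +x sleeve, whose top spans columns 240–260. The end cross tube is at row 147, the end hoop near row 288, and the dial at the upper right is clear of the finger's path.

```bash
python3 - <<'E'
from h import *
w=np.load("w1.npz"); c={k:w[k] for k in w if k!='d'}; d=w['d']; im=cv2.imread("pics/w1.png")
W=pts(d,c)
print("table z",W[100,200,2],"sleeve z",W[170:240:20,250,2], W[147,190:220:15,2])
# rail tops: height mask -> outer rectangle of end half
z=W[...,2]; m=(z>.040)&(z<.052); m[:125]=0; m[258:]=0; m[:,:135]=0; m[:,275:]=0
P=np.stack([(lambda q:q)(ray((u,v),c,.046)) for v,u in zip(*np.nonzero(m))])
r=cv2.minAreaRect((P[:,:2]*1000).astype(np.float32)); print(np.round(r[0],1),np.round(r[1],1),r[2])
# +x sleeve edge lines by ray per row
yaw=np.radians(-14.74); ex=np.array([np.cos(yaw),np.sin(yaw)]); ey=np.array([-ex[1],ex[0]])
L=[];Rr=[]
for v in range(165,255,6):
    u=np.nonzero(m[v,225:])[0]+225
    if len(u)>8: L.append(ray((u.min()-.5,v),c,.046)[:2]);Rr.append(ray((u.max()+.5,v),c,.046)[:2])
for A in(L,Rr):
    A=np.array(A); vx,vy,x0,y0=cv2.fitLine(A.astype(np.float32),cv2.DIST_HUBER,0,.001,.001).ravel(); print("edge ang",np.degrees(np.arctan2(vy,vx)),"ex offset",np.median(A@ex),np.std(A@ex))
hsv=cv2.cvtColor(im,cv2.COLOR_BGR2HSV); print(im[180,255:268].tolist())
for uv in((262,180),): 
    q=ray(uv,c,.035); print("button",q,"rackxy",q[:2]@ex,q[:2]@ey)
print("TCP rack",np.array(manip.get_eef_pos())[:2]@ex,np.array(manip.get_eef_pos())[:2]@ey)
E
```

```text
table z 4.424165008143713e-05 sleeve z [0.04694633 0.04660004 0.04662544 0.04634139] [0.04461864 0.04475335]
[ 549.3 -105.2] [146.  126.2] 75.19509887695312
edge ang 75.33489 ex offset 0.5957149115788153 0.000345651916130792
edge ang 74.71712 ex offset 0.6175741788787683 0.0010501234325307925
[[216, 219, 215], [214, 219, 217], [218, 222, 219], [234, 235, 234], [246, 248, 248], [247, 249, 249], [243, 246, 249], [233, 237, 242], [169, 180, 197], [91, 108, 139], [62, 81, 120], [55, 72, 115], [55, 74, 113]]
button [ 0.61656391 -0.10342706  0.035     ] rackxy 0.6225882891696584 0.05685099231224572
TCP rack 0.6110105513353156 0.058999978208372356
```

The measurements agree: the sleeve is 22 mm wide, its top is at 46 mm, the end half is 146 × 126 mm, and the button tip is about 5 mm proud. Next I go down over the button and squeeze it.

```bash
cat >> h.py <<'E'
YR=np.radians(-14.8); ex=np.array([np.cos(YR),np.sin(YR)]); ey=np.array([-ex[1],ex[0]])
def F(): f=np.array(manip.get_wrist_force()); return np.round([f[:2]@ex,f[:2]@ey,f[2]],2)
def rk(): p=np.array(manip.get_eef_pos()); return np.round([p[:2]@ex,p[:2]@ey,p[2]],4)
E
python3 - <<'E'
from h import *
# sleeve centre & button expressed from measured world points
e0=np.array([np.cos(np.radians(-14.74)),np.sin(np.radians(-14.74))]); n0=np.array([-e0[1],e0[0]])
g=.6066*e0+.0585*n0; np.save("g.npy",g)
r=down(YR)
manip.line_to([*g,.15],r); manip.set_gripper(.6)
print("touch",manip.line_to([*g,.089],max_speed=.08,f_stop=8),rk(),F())
for o in(.4,.33,.3):
    manip.set_gripper(o,20); print(o,manip.get_finger_gap(),manip.get_finger_force(),F())
manip.set_gripper(0,40); manip.wait(.2)
print(manip.get_finger_gap(),manip.get_finger_force(),F(),rk(),manip.get_time_s())
cw=manip.calibration("wrist"); pic,d=manip.grab_frame("wrist"); cv2.imwrite("pics/w2.png",pic)
E
```

```text
touch False [0.6068 0.0591 0.0895] [ 0.7  -0.23 -0.02]
0.4 0.39526754794462615 0.0 [0.31 0.35 0.19]
0.33 0.3277711682643393 1.8565033748745918 [ 4.07 -0.26  1.56]
0.3 0.29776788183119557 2.1657241880893707 [5.32 0.06 2.44]
0.2501704753762441 39.790557101368904 [-3.44  0.13 10.2 ] [0.6062 0.0592 0.0895] 6.0333
```

View pics/w2.png

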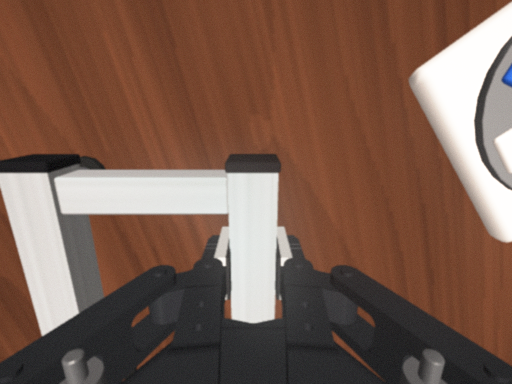

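The pads close on both sides of the sleeve (rows 225–290, columns 225–285). The gap reads about 21–22 mm, so the button is flush. Now I pull in small felt steps.

```bash
python3 - <<'E'
from h import *
s=rk()[1]; p0=np.array(manip.get_eef_pos()); f0=F()[1]
for k in range(1,17):
    q=p0.copy(); q[:2]+=ey*.0005*k
    st=manip.line_to(q,max_speed=.006,f_stop=9)
    f=F(); print(k,st,round((rk()[1]-s)*1000,2),f,round(manip.get_finger_gap(),4))
    if abs(f[1]-f0)>19: print("high");break
print(manip.get_time_s())
E
```

```text
1 True 0.1 [-0.6  -0.54  3.25] 0.2517
2 False 0.5 [-0.07 -5.84  4.54] 0.2513
3 False 0.8 [-1.22 -6.27  4.27] 0.2487
4 False 1.3 [-0.33 -6.12  4.47] 0.2498
5 False 1.8 [ 0.14 -6.68  4.9 ] 0.2478
6 False 2.3 [-0.03 -7.13  4.88] 0.2496
7 False 2.7 [-0.75 -7.17  5.73] 0.2528
8 False 3.1 [-1.16 -8.1   5.58] 0.2493
9 False 3.4 [ -0.62 -10.55   4.59] 0.2528
10 False 3.7 [ -1.55 -11.35   4.9 ] 0.249
11 False 4.1 [ -0.63 -12.68   5.54] 0.2502
12 False 4.5 [ -1.13 -13.02   6.4 ] 0.2549
13 False 5.0 [ -0.58 -12.7    5.27] 0.248
14 False 5.9 [-1.48 -9.86  4.55] 0.247
15 False 6.6 [-0.67 -8.2   5.93] 0.2471
16 False 7.3 [-0.49 -7.03  5.49] 0.251
10.0917
```

The force peaked at 13 N and then dropped, so the dome has ducked. I keep sliding gently until the next hole catches.

```bash
python3 - <<'E'
from h import *
p0=np.array(manip.get_eef_pos()); s=rk()[1]
for k in range(1,50):
    q=p0.copy(); q[:2]+=ey*.0008*k
    st=manip.line_to(q,max_speed=.008,f_stop=6)
    f=F(); print(k,st,round((rk()[1]-s)*1000+7.3,2),f[:2],end=' | ')
    if f[1]<-10.5 or (st and k>2): break
print(manip.get_time_s())
E
```

```text
1 False 7.4 [ 0.06 -6.12] | 2 False 8.4 [ 0.54 -4.96] | 3 False 9.2 [ 1.   -5.91] | 4 False 10.0 [ 1.03 -4.71] | 5 False 10.8 [ 0.69 -5.96] | 6 False 11.6 [ 1.24 -5.27] | 7 False 12.4 [ 1.78 -6.69] | 8 False 13.2 [-0.2  -4.16] | 9 False 14.0 [ 0.83 -5.45] | 10 False 14.8 [ 0.82 -4.69] | 11 False 15.6 [ 0.47 -6.02] | 12 False 16.4 [ 1.03 -5.41] | 13 False 17.2 [ 0.89 -4.72] | 14 False 18.0 [ 0.4  -4.86] | 15 False 18.8 [ 0.63 -4.82] | 16 False 19.6 [ 0.45 -5.02] | 17 False 20.4 [ 0.03 -5.88] | 18 False 21.2 [ 0.17 -4.92] | 19 False 22.0 [ 0.42 -5.32] | 20 False 22.8 [ 0.15 -4.9 ] | 21 False 23.6 [ 0.3  -5.43] | 22 False 24.4 [-0.25 -4.88] | 23 False 25.2 [ 1.1  -5.62] | 24 False 26.1 [ 0.7  -4.67] | 25 False 27.2 [-0.19 -3.69] | 26 False 28.2 [ 0.86 -2.63] | 27 False 29.2 [ 0.14 -1.36] | 28 False 30.0 [-1.13  0.35] | 29 False 30.8 [-1.    2.41] | 30 False 31.6 [-1.38  2.58] | 31 False 32.2 [-2.03  2.33] | 32 False 32.7 [-2.19 -0.5 ] | 33 False 33.3 [-2.32 -1.2 ] | 34 False 34.1 [-3.12 -3.44] | 35 False 34.8 [-2.06 -3.23] | 36 False 35.1 [-2.55 -7.66] | 37 False 35.4 [ -2.95 -12.56] | 19.3417
```

The cam drew the sleeve forward at 27–32 mm, then it blocked at about 35 mm, so the button has popped. I ease back, release, rise and check.

```bash
python3 - <<'E'
from h import *
p=np.array(manip.get_eef_pos()); p[:2]-=ey*.0008
manip.line_to(p,max_speed=.01); print(F())
manip.set_gripper(.6); manip.wait(.2)
p[2]=.23; manip.line_to(p,max_speed=.15)
cw=manip.calibration("wrist"); pic,d=manip.grab_frame("wrist")
np.savez("w3.npz",d=d,**cw); cv2.imwrite("pics/w3.png",pic); print(rk(),manip.get_time_s())
E
```

```text
[-3.4  -0.74  5.44]
[0.6058 0.0938 0.2289] 21.45
```

View pics/w3.png

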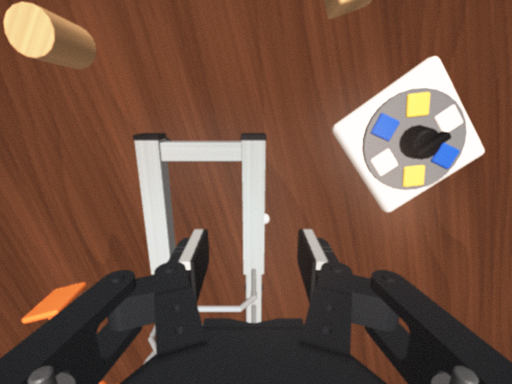

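The button stands out again at (267,218), the end hoop is now at row 308, and nothing else has moved. On to the board.

```bash
python3 - <<'E'
from h import *
w=np.load("w3.npz"); c={k:w[k] for k in w if k!='d'}
q=ray((267,218),c,.035); print("button",q[:2]@ex,q[:2]@ey, "g",np.load("g.npy")@ex,np.load("g.npy")@ey)
b=np.array([.5036,.2309]); yb=np.radians(101.6); r=down(yb)
j=manip.inverse_kinematics([*b,.31],r); print(np.round(j,2))
manip.set_gripper(.85)
p=np.array(manip.get_eef_pos()); 
manip.movep([*b,.31],r)
print("touch",manip.line_to([*b,.170],r,max_speed=.12,f_stop=6),manip.get_eef_pos(),manip.get_time_s())
pic,d=manip.grab_frame("top"); np.save("top2.npy",d); cv2.imwrite("pics/top2.png",pic)
pic,d=manip.grab_frame("scene"); cv2.imwrite("pics/sc2.png",cv2.resize(pic[120:300,280:480],(800,720))[:600])
E
```

```text
button 0.6217283054532746 0.05796269535102409 g 0.6065384063488138 0.05913519784224325
[ 0.36  0.3   1.5   0.    1.34 -1.41]
touch False [0.50387071 0.23096451 0.17071631] 24.4583
```

View pics/sc2.png

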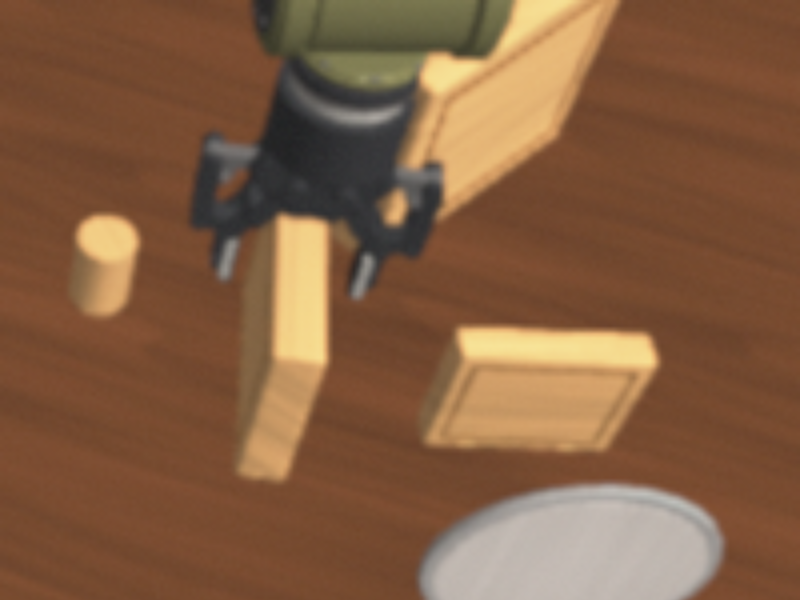

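The open fingers straddle the middle board at (300,260) and clear the round block and the large board. I grip and lift it, and measure the hoops from the fresh top view.

```bash
python3 - <<'E'
from h import *
manip.set_gripper(0,50); manip.wait(.2); print("gap mm",manip.get_finger_gap()*85,manip.get_finger_force(),F())
p=np.array(manip.get_eef_pos()); p[2]=.36; manip.line_to(p,max_speed=.18); manip.wait(.2); print(F(),manip.get_finger_gap()*85,manip.get_time_s())
c=manip.calibration("top"); 
pic,d=manip.grab_frame("top"); W=pts(d,c)[130:240,230:350].reshape(-1,3); W[:,2]
k=(W[:,2]>.100)&(W[:,2]<.116); P=W[k]; 
# rays to z=.107
hy=P[:,:2]@ey; h,e=np.histogram(hy,np.arange(-.13,.04,.003)); print([(round(a,3),int(b)) for a,b in zip(e,h) if b])
for lo,hi in((-.06,-.03),(-.01,.02)):
    s=(hy>lo)&(hy<hi)
    if s.sum(): x=P[s][:,:2]@ex; print("hoop y",np.median(hy[s]),"x",x.min(),x.max(),s.sum())
s=W[(W[:,2]>.038)&(W[:,2]<.052)]; r=cv2.minAreaRect((s[:,:2]*1000).astype(np.float32)); print(np.round(r[0],1),r[1],r[2],np.array(r[0])@ex,np.array(r[0])@ey)
E
```

```text
gap mm 30.945087547868717 51.79312705993652 [-0.1   2.32  5.3 ]
[-0.01  0.49 -3.  ] 31.034726946317825 26.6167
[(np.float64(-0.109), 10), (np.float64(-0.106), 32), (np.float64(-0.103), 7), (np.float64(-0.097), 1), (np.float64(-0.091), 1), (np.float64(-0.088), 2), (np.float64(-0.082), 2), (np.float64(-0.079), 29), (np.float64(-0.076), 14), (np.float64(-0.052), 20), (np.float64(-0.049), 24), (np.float64(-0.004), 23), (np.float64(-0.001), 21)]
hoop y -0.04866626248630894 x 0.5176645240928273 0.5985405743836733 44
hoop y -0.0011130785122962607 x 0.5156405130617675 0.6005010517965029 44
[ 544.2 -135.9] (269.2817687988281, 127.11167907714844) 75.72103118896484 560.8520253911347 7.616865823900042
```

Weight in hand is about 4 N and the grip gap 31 mm, so the hold is good. Now I hover over the slot and compare the board in hand against the top camera, to remove the 3 mm disagreement between the two cameras.

```bash
python3 - <<'E'
from h import *
r=down(YR+np.pi/2); t=ex*.557+ey*(-.0232)
print(np.round(manip.inverse_kinematics([*t,.36],r),2))
manip.movep([*t,.36],r); manip.line_to([*t,.31],r); manip.wait(.3)
c=manip.calibration("top"); pic,d=manip.grab_frame("top"); W=pts(d,c).reshape(-1,3)
hsv=cv2.cvtColor(pic,cv2.COLOR_BGR2HSV).reshape(-1,3)
print(rk(),F(),manip.get_time_s())
m=(hsv[:,0]>12)&(hsv[:,0]<24)&(hsv[:,1]>60)&(hsv[:,2]>140)
k=m&(np.abs(W[:,2]-.27)<.02)&(np.hypot(W[:,0]-t[0],W[:,1]-t[1])<.12)
P=W[k]; print(k.sum(),np.median(P[:,2])); rr=cv2.minAreaRect((P[:,:2]*1000).astype(np.float32)); cc=np.array(rr[0])
print("board top rect",cc@ex,cc@ey,rr[1],rr[2])
cv2.imwrite("pics/top3.png",pic); pic,d=manip.grab_frame("scene"); cv2.imwrite("pics/sc3.png",cv2.resize(pic[90:240,120:320],(800,600)))
E
```

```text
[-0.37  0.28  1.42  0.    1.45 -1.68]
[ 0.5571 -0.0232  0.3105] [ 0.14 -0.2  -2.6 ] 28.975
93 0.2699996880676565
board top rect 575.7360443593346 -25.109781311627103 (30.732769012451172, 124.86788177490234) 75.41064453125
```

View pics/sc3.png

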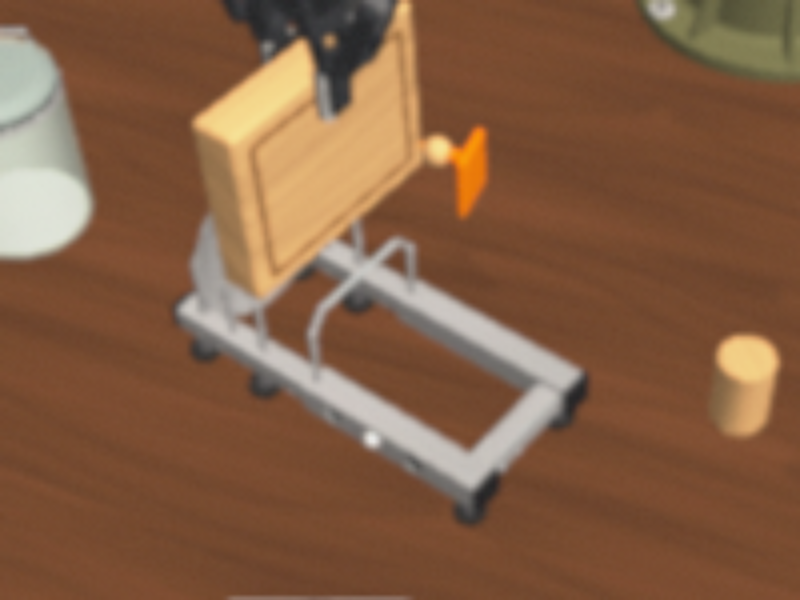

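The button sits in the middle hole at (372,438), and the board hangs upright over the slot. The top camera reads 1.9 mm low in y, so the corrected slot middle is −23.0 mm, where the board already is. Lowering with feel.

```bash
python3 - <<'E'
from h import *
r=down(YR+np.pi/2); t=ex*.557+ey*(-.0230)
print("fast",manip.line_to([*t,.228],r,max_speed=.08,f_stop=6),rk(),F())
if rk()[2]<.232:
    print("slow",manip.line_to([*t,.211],r,max_speed=.012,f_stop=3),rk(),F(),manip.get_time_s())
E
```

```text
fast False [ 0.5572 -0.023   0.2286] [ 0.52  0.68 -3.45]
slow True [ 0.557  -0.023   0.2142] [-1.03  0.62  5.51] 31.25
```

The board touched down at an underside height of 43.5 mm against the rail tops at 44 mm. Release and retreat.

```bash
python3 - <<'E'
from h import *
manip.set_gripper(.45); manip.wait(.1); print(F(),manip.get_finger_force()); manip.set_gripper(.65)
p=np.array(manip.get_eef_pos()); p[2]=.36; print(manip.line_to(p,max_speed=.12,f_stop=8),rk())
manip.move_j([-1.386,.3,1.521,0,1.321,-.067]); manip.wait(.2)
c=manip.calibration("top"); pic,d=manip.grab_frame("top"); W=pts(d,c).reshape(-1,3)
k=(np.abs(W[:,2]-.177)<.008)&(np.abs(W[:,:2]@ex-.557)<.1)&(np.abs(W[:,:2]@ey+.023)<.04); P=W[k]
rr=cv2.minAreaRect((P[:,:2]*1000).astype(np.float32)); cc=np.array(rr[0]); print("board",cc@ex,cc@ey,rr[1],rr[2],np.median(P[:,2]),manip.get_time_s())
pic,d=manip.grab_frame("scene"); cv2.imwrite("pics/sc4.png",cv2.resize(pic[90:240,120:320],(800,600)))
E
```

```text
[-0.56  0.43 -0.17] 0.0
False [ 0.5564 -0.0229  0.3593]
board 557.6442746070238 -23.87006444303009 (31.741300582885742, 158.50906372070312) 75.2478256225586 0.17359849475872746 35.4833
```

View pics/sc4.png

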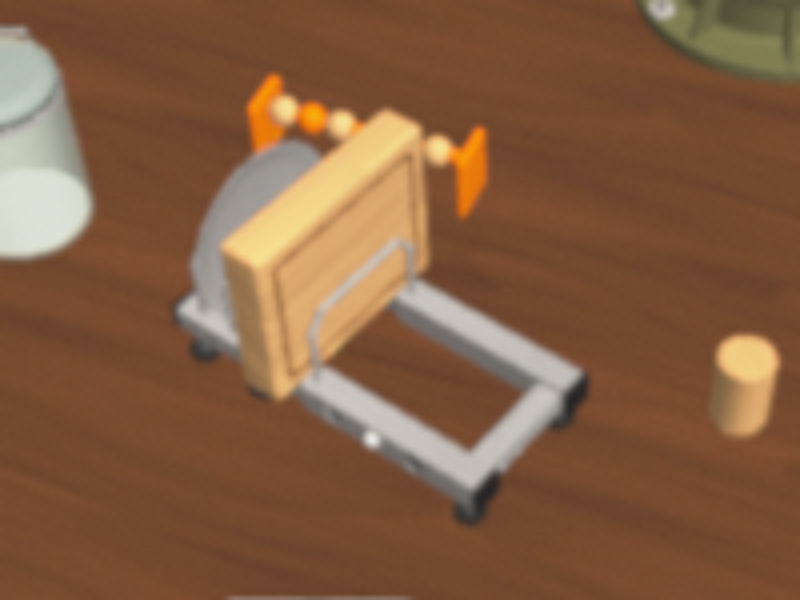

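The board stands upright and square between the hoops, centred at about (330,250). The button is out at (372,438), and the arm is clear. Handing in.

```bash
python3 -c "
from bench import manip
print(manip.close_job())"
```

```text
the job is handed in; nothing more can be done
None
```

The job is handed in with no verdict returned: the end half locked at the next hole (about 34 mm out, peak pull 13 N, button out), and the board standing released, upright and centred in the widened slot after about 35 s.

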